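# Hold the electrode chuck open with its two release buttons

### The job

Open the chuck that has the copper electrode in it: press its two green release buttons together, one under each fingertip, all the way down, and keep both down until the chuck has let go and pushed the electrode holder up off its seat. Finish while still holding both buttons down, so that a colleague can lift the electrode out; do not touch the electrode, do not press the empty chuck's buttons, and leave everything else where it is.

Things in the scene. Friction and masses are not known exactly. Their poses are not given: they have to be found in the camera images.
- station_a: Station with the copper electrode (left or right of two alike). Fixed. Steel plate 250 (x) x 130 x 15 mm; origin: centre of its underside, on the work surface. Round chuck, 100 mm across, 60 mm high, centred at x +65 mm. Grey valve block 62 x 112 mm, its top 58 mm above the work surface, centred at x -82 mm (robot's side), with two green buttons on top and a gauge standing 13 mm out of its front.
- station_a_pair (a point): Point midway between the two button caps of station_a, at the height of the cap tops when they are up (73 mm above the work surface). The caps' centres lie 28 mm from it along this frame's +y (left button) and -y (right button); axes as the station's, z up. Between the caps is only the flat block top, 14 mm lower.
- a_left_top (a point): Centre of the top of station_a's left release button (its +y side): a flat round green cap, 26 mm across, that moves straight down when pressed. Unpressed its top stands 73 mm above the work surface and 10 mm above an aluminium collar, 34 mm across, around it; fully down it still stands 2 mm above the collar.
- a_right_top (a point): The same for station_a's right release button (its -y side).
- a_left (a joint): How far station_a's left button is pressed: 0 = up, 0.008 m = fully down against its stop. Spring return: about 3.6 N starts it, 5.5 N holds it fully down, so the two together take about 11 N.
- a_right (a joint): The same for station_a's right button.
- a_ejector (a joint): Height of the piston in station_a's chuck: 0 = clamped, 0.004 m = open, holder pushed up. The release valve drives it: it opens only as far as both buttons are down, takes about 1 to 2 s to rise once both are fully down, and sinks again when either comes up.
- station_a_chuck (a point): Centre of the seat of station_a's chuck, level with the top of its rest pads, 64 mm above the work surface.
- holder: Electrode holder in station_a's chuck, 0.35 kg, loose: steel square 50 x 50 x 12 mm, a spigot below it in the chuck's bore, a two-pronged copper electrode on it, top 126 mm above the work surface. Origin: centre of the square's underside, which rests on the chuck's pads, 64 mm above the work surface. The open chuck lifts it about 3.5 mm. Only the chuck may move it.
- station_b: The other station, alike in every size, its chuck empty. Fixed. Origin and axes as for station_a. Not to be operated.
- b_left (a joint): Press of station_b's left button, 0 = up, 0.008 m = down.
- b_right (a joint): Press of station_b's right button.
- spare_electrode: Spare copper electrode on a steel square 50 x 50 mm, 62 mm high, loose on the work surface; origin at the centre of its underside.
- reference_sphere: White reference sphere (25 mm) on a dark slim post with a foot 60 mm across, 122 mm high, loose; origin at the centre of its underside.
- pendant: Joystick pendant of the measuring machine, 195 x 95 mm, body 30 mm high, joystick to 86 mm, with a red stop button, loose; origin on the underside, about mid-length, x axis along it.
There are look-alikes about, which are no part of the job. Leave any turquoise or yellow look-alike of the holder alone.

How it is judged:
By the outcome, as a careful person would: the job done as asked, in the order asked, and still so for the second after the job is handed in, while the arm keeps its last pose, push and grip.
It also fails if it takes over 32 s, if anything falls off the work surface, if the arm or the gripper's body presses on something with over 40 N, if the wrist force passes 120 N, or if a joint passes its speed limit or range.

### The arm

A 7-joint arm with a two-finger parallel gripper is mounted at the origin on the work surface. World frame = base frame: x ahead of the robot, y to its left, z up, the work surface at z = 0. Lengths are in m, angles in rad, forces in N, time in s.
With the tool pointing down it reaches from about 0.425 to 0.875 m from the base axis. Payload 4.7 kg.
Tool frame: the origin (TCP) lies at the very end of the fingers, on their centre line; the grasp point (between the pads) lies 19 mm behind it; z points along the fingers, y is the line along which they close (so a half turn about z gives the same grasp; the last joint's range is limited). The gripper opens to 87 mm and grips with 3 to 60 N. Pads are 19 mm wide; open, the fingers measure 117 mm over their backs; the gripper's body (75 mm by 190 mm) begins 51 mm behind the grasp point.
Start: joints at [-1.264, 0.321, -0.07, 1.45, 0.023, 1.371, -0.057], TCP at [0.188, 0.622, 0.223] pointing down, gripper open.
Joint ranges: [-2.86, 2.86], [-0.3, 2.09], [-1.38, 1.24], [0.06, 2.45], [-1.56, 4.7], [0.09, 2.05], [-2.69, 2.69]. Speed limits (rad/s): [2.57, 2.57, 3.14, 3.14, 3.14, 3.14, 3.14].

### API

Orientations are given as a rotation vector (axis times angle).
In Python, from bench import ctrl, get_image, job gives the robot as it stands.
- The arm moves only by the shell command python3 -m crank 'ROWS' [FORCE]. ROWS is JSON, a list that holds one entry, the list of rows, each a list of 5 numbers: the shift along the tool's x, y, z in mm, then the turn about the tool's z in rad, then the closure, from -1 (fully open) to 1 (shut), so that 0 is half open. A call has 1 to 10 rows; each row shifts and turns the commanded pose from where the row before left it, along the tool's axes as they then stand; what a row does not reach is not made up. A row lasts 1/12 s, in which the tool goes at most 41.7 mm and 7.16 degrees, less where a joint would pass 70% of its speed; a pose out of reach is approached as far as the arm can. A call with a gripper value outside its range is refused whole. The fingers move at their own pace and stop on an object; FORCE is the grip in N (left out, the last holds). Time passes only in rows, so rows that do not move let the fingers close. It gives the time, the measured TCP pose, the force, the opening and the grip force at its end, in the units of the state.
- ctrl.get_state(): the state, without advancing time (a new reading comes with each control period).
- get_image(name): name is "scene" or "side" or "wrist"; returns a dict with "pixels" (384x512x3 uint8, red, green, blue), "fx", "fy", "cx", "cy" (pixels), "T" (4x4, takes a point from camera to world coordinates); the wrist camera has in their place "T_tool_cam" (4x4, takes a point from camera to tool coordinates, whose origin is the TCP and whose axes are the flange's). Camera axes: x right, y down, z forward; pixel columns grow to the right and rows downward; lengths in m; the calibration is good to about 2 mm. A picture is of the moment at which its call begins: read the wrist's pose just before it. There is no depth.
- job.close_job(): hands the job in; it is judged then, once.
The state is a dict: "time": time; "joint_positions": joint angles; "qd": joint speeds; "joint_torque": joint torques, N m; "position": TCP position; "tool_rot": TCP orientation; "ft_force": force on the tool from outside, world axes, zero at the start; "torque": the same for the moment, N m; "grip_width": opening from 0.0 (shut) to 1.0 (fully open); "grip_force": force on a finger pad.
Only numpy, scipy, OpenCV 4.12 (cv2) and the standard library are available. Lean on these libraries where they do the work, as an engineer would, in place of code of your own. Each camera call takes 0.05 s, during which the arm holds its last target. There are 200 camera calls.

## Working session

There is one attempt and no reset: what is moved stays moved. The work goes in short steps, Python scripts to look and compute and a shell command to move; the robot and the scene stay as the last step left them, time stands still between calls to the robot, and variables do not carry over. Pictures are saved under pics/ and viewed, at most 10 in all, crops included, and the job is handed in when it is done.

```bash
mkdir -p pics; python3 - <<'E'
from bench import ctrl,get_image
import cv2,numpy as np
s=ctrl.get_state();print({k:np.round(v,3).tolist() for k,v in s.items()})
ims=[]
for n in("scene","side"):
    d=get_image(n);cv2.imwrite(f"pics/{n}0.png",d["pixels"][:,:,::-1]);print(n,d["fx"],d["cx"],d["cy"],np.round(d["T"],3).tolist())
    np.savez(f"pics/{n}0.npz",**d)
d=get_image("wrist");print(d["fx"],np.round(d["T_tool_cam"],3).tolist())
E
```

```text
{'time': 0.0, 'joint_positions': [-1.264, 0.322, -0.07, 1.452, 0.023, 1.371, -0.057], 'qd': [-0.001, -0.001, 0.001, -0.001, 0.0, -0.001, -0.001], 'joint_torque': [-0.001, -49.127, -0.405, -31.255, -0.064, 0.043, 0.0], 'position': [0.187, 0.622, 0.221], 'tool_rot': [-0.458, -3.108, 0.003], 'ft_force': [0.905, -0.61, 0.154], 'torque': [-0.004, -0.022, 0.003], 'grip_force': 0.0, 'grip_width': 0.998}
scene 367.4061880696761 259.6779358326439 185.4616744403992 [[-0.286, 0.649, -0.705, 1.31], [0.958, 0.189, -0.215, 0.217], [-0.006, -0.737, -0.676, 0.728], [0.0, 0.0, 0.0, 1.0]]
side 498.96764658342545 253.2782660397297 184.41314690046434 [[0.907, -0.201, 0.37, 0.111], [-0.421, -0.473, 0.774, -1.085], [0.02, -0.858, -0.514, 0.78], [0.0, 0.0, 0.0, 1.0]]
312.2262582318359 [[0.0, -0.96, -0.281, 0.078], [1.0, 0.0, 0.0, 0.001], [-0.0, -0.281, 0.96, -0.162], [0.0, 0.0, 0.0, 1.0]]
```

View pics/scene0.png

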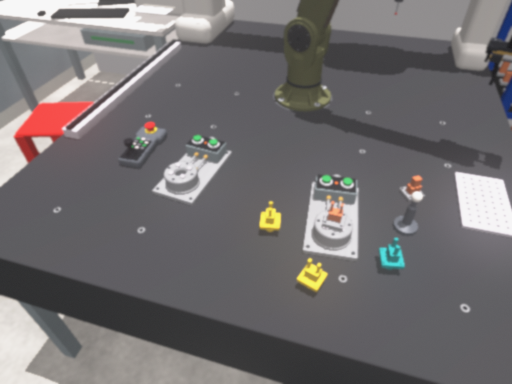

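View pics/side0.png

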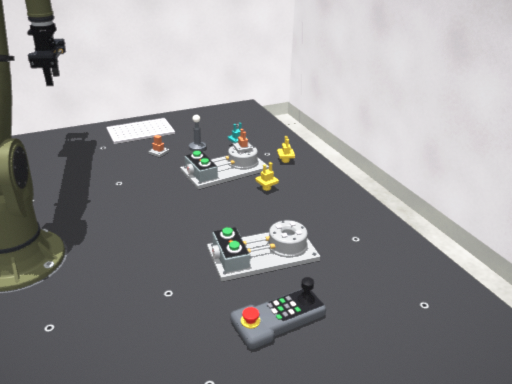

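The copper-electrode station is the right one in the scene view, with green caps at about (326,181) and (350,182). In the side view they are at about (196,155) and (204,162). The other station is empty.

```bash
cat > h.py <<'E'
import cv2,numpy as np
def green(px,minA=8):
    h=cv2.cvtColor(px,cv2.COLOR_RGB2HSV)
    m=cv2.inRange(h,(50,120,70),(75,255,255))
    n,_,st,c=cv2.connectedComponentsWithStats(m)
    return [(c[i],st[i,4]) for i in range(1,n) if st[i,4]>=minA]
def ray(d,T,uv,z):
    v=T[:3,:3]@np.array([(uv[0]-d["cx"])/d["fx"],(uv[1]-d["cy"])/d["fy"],1])
    return T[:3,3]+v*(z-T[2,3])/v[2]
E
python3 - <<'E'
import numpy as np
from h import *
for n in("scene","side"):
    d=np.load(f"pics/{n}0.npz")
    for c,a in green(d["pixels"]): print(n,c.round(1),a,ray(d,d["T"],c,.072).round(4))
E
```

```text
scene [196.9 137.2] 27 [ 0.4693 -0.2409  0.072 ]
scene [212.9 141.4] 25 [ 0.476  -0.1852  0.072 ]
scene [326.3 178.2] 39 [0.5484 0.1722 0.072 ]
scene [347.2 180.5] 40 [0.5422 0.2274 0.072 ]
side [196.5 152.8] 32 [0.5397 0.2202 0.072 ]
side [204.4 160.4] 41 [0.5453 0.1646 0.072 ]
side [227.  230.9] 67 [ 0.4725 -0.1904  0.072 ]
side [234.1 244.6] 71 [ 0.4673 -0.2457  0.072 ]
side [281.9 300. ] 26 [ 0.4847 -0.4483  0.072 ]
side [280.1 308. ] 26 [ 0.4713 -0.4664  0.072 ]
side [297.2 309. ] 25 [ 0.5007 -0.4821  0.072 ]
side [278.8 316.2] 21 [ 0.4589 -0.4847  0.072 ]
```

```bash
python3 -m crank '[[[-26,-17,0,0,-1],[-26,-17,0,0,-1],[-26,-17,0,0,-1],[-26,-17,0,0,-1],[-26,-17,0,0,-1],[-26,-17,0,0,-1],[-26,-17,0,0,-1],[-26,-17,0,0,-1],[-26,-17,0,0,-1],[-26,-17,0,0,-1]]]'
```

```text
time: 0.98
position: [0.3882, 0.3831, 0.2224]
tool_rot: [-0.458, -3.108, 0.0]
ft_force: [-0.5, 0.5, -0.2]
grip_width: 0.997
grip_force: 0.0
```

```bash
python3 -m crank '[[[-26,-17,0,0,0],[-26,-17,0,0,0],[-26,-17,0,0,0],[-26,-17,0,0,0.05],[-26,-17,0,0,0.05],[-26,-17,0,0,0.05],[0,0,0,-0.1,0.05],[0,0,0,-0.1,0.05],[0,0,0,-0.1,0.05],[0,0,0,-0.1,0.05]]]'; python3 -m crank '[[[0,0,0,0,0.05],[0,0,0,0,0.05],[0,0,0,0,0.05]]]'
python3 - <<'E'
from bench import ctrl,get_image
from h import *
from scipy.spatial.transform import Rotation as R
s=ctrl.get_state();d=get_image("wrist")
Rt=R.from_rotvec(s["tool_rot"]).as_matrix();p=np.array(s["position"])
print(s["time"],p,Rt.round(3).tolist(),s["grip_width"])
B=np.eye(4);B[:3,:3]=Rt;B[:3,3]=p;T=B@d["T_tool_cam"]
cv2.imwrite("pics/w1.png",d["pixels"][:,:,::-1])
for c,a in green(d["pixels"],50):
    w=ray(d,T,c,.073);print(c.round(1),a,w.round(4),(Rt.T@(w-p)*1000).round(1))
E
```

```text
time: 1.82
position: [0.5073, 0.2415, 0.2222]
tool_rot: [0.175, -3.136, 0.0]
ft_force: [-0.5, 0.0, -0.5]
grip_width: 0.482
grip_force: 0.0
time: 2.07
position: [0.5073, 0.2418, 0.2224]
tool_rot: [0.164, -3.137, 0.0]
ft_force: [-0.2, 0.3, -0.4]
grip_width: 0.478
grip_force: 0.0
2.0667 [0.50732436 0.24182957 0.22244049] [[-0.995, -0.105, -0.0], [-0.105, 0.995, -0.0], [0.0, -0.0, -1.0]] 0.47819973725748227
[187.6 204.5] 395 [0.5441 0.1758 0.073 ] [-29.7 -69.5 149.4]
[240.  204.8] 376 [0.5387 0.2308 0.073 ] [-30.1 -14.2 149.4]
```

View pics/w1.png

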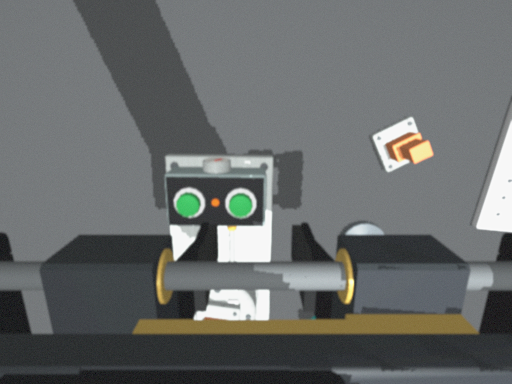

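The wrist view shows both caps at (188,205) and (240,205), aligned with the tool. The pair midpoint is at tool (-30,-42). I'll move over it, lower and look once more.

```bash
python3 -m crank '[[[-15,-21,0,0,0.05],[-15,-21,0,0,0.05],[0,0,25,0,0.05],[0,0,30,0,0.05],[0,0,30,0,0.05],[0,0,20,0,0.05],[0,0,0,0,0.05],[0,0,0,0,0.05]]]' 20
python3 - <<'E'
from bench import ctrl,get_image
from h import *
from scipy.spatial.transform import Rotation as R
s=ctrl.get_state();d=get_image("wrist")
Rt=R.from_rotvec(s["tool_rot"]).as_matrix();p=np.array(s["position"])
B=np.eye(4);B[:3,:3]=Rt;B[:3,3]=p;T=B@d["T_tool_cam"]
cv2.imwrite("pics/w2.png",d["pixels"][:,:,::-1])
for c,a in green(d["pixels"],50):
    w=ray(d,T,c,.073);print(c.round(1),a,w.round(4),(Rt.T@(w-p)*1000).round(1))
d=get_image("side");cv2.imwrite("pics/s2.png",cv2.resize(d["pixels"][90:210,130:290,::-1],None,fx=4,fy=4))
E
```

```text
time: 2.78
position: [0.5411, 0.2031, 0.1169]
tool_rot: [0.167, -3.135, 0.002]
ft_force: [-0.6, -0.7, 1.4]
grip_width: 0.477
grip_force: 0.0
[214.  211.9] 846 [0.5429 0.1757 0.073 ] [  1.  -27.5  43.9]
[290.9 213.1] 843 [0.5381 0.2296 0.073 ] [ 0.1 26.6 43.9]
```

View pics/w2.png

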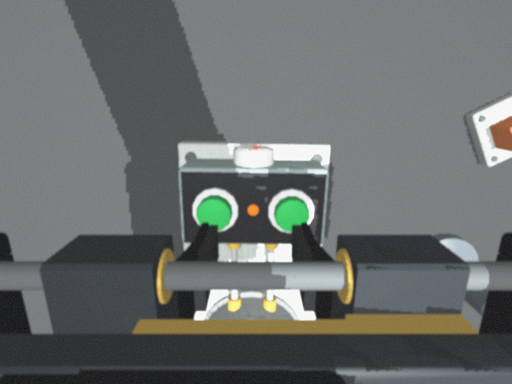

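View pics/s2.png

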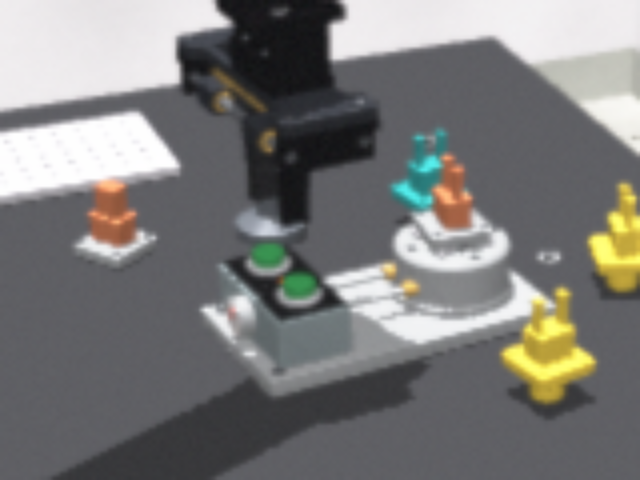

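The caps sit under the fingertips: the fingertips are at about (212,228) and (296,228), the caps at (214,212) and (291,213). I'll descend to the tops and watch the force.

```bash
python3 -m crank '[[[-2,0,20,0,0.05],[0,0,15,0,0.05],[0,0,5,0,0.05],[0,0,4,0,0.05],[0,0,3,0,0.05],[0,0,0,0,0.05],[0,0,0,0,0.05]]]'; python3 -m crank '[[[0,0,2,0,0.05],[0,0,2,0,0.05],[0,0,0,0,0.05],[0,0,0,0,0.05],[0,0,0,0,0.05]]]'
```

```text
time: 3.47
position: [0.5445, 0.2039, 0.0726]
tool_rot: [-0.168, 3.135, 0.002]
ft_force: [-2.9, -1.3, 4.6]
grip_width: 0.476
grip_force: 2.3
time: 3.88
position: [0.5446, 0.2039, 0.0694]
tool_rot: [-0.168, 3.135, 0.002]
ft_force: [-3.3, -0.7, 8.6]
grip_width: 0.475
grip_force: 4.2
```

```bash
python3 -m crank '[[[0,0,2,0,0.05],[0,0,2,0,0.05],[0,0,0,0,0.05],[0,0,0,0,0.05],[0,0,0,0,0.05]]]'; python3 -m crank '[[[0,0,2,0,0.05],[0,0,2,0,0.05],[0,0,0,0,0.05],[0,0,0,0,0.05],[0,0,0,0,0.05]]]'
```

```text
time: 4.3
position: [0.5446, 0.2039, 0.0657]
tool_rot: [-0.168, 3.135, 0.002]
ft_force: [-4.0, -1.1, 10.0]
grip_width: 0.476
grip_force: 5.1
time: 4.72
position: [0.5448, 0.2041, 0.0652]
tool_rot: [-0.168, 3.135, 0.004]
ft_force: [-11.4, -4.9, 30.6]
grip_width: 0.472
grip_force: 15.3
```

Both buttons are at their stop, with the force jumping to 30 N. I'll ease off slightly, hold for about 2.5 s and look.

```bash
python3 -m crank '[[[0,0,-1,0,0.05],[0,0,0,0,0.05],[0,0,0,0,0.05],[0,0,0,0,0.05],[0,0,0,0,0.05],[0,0,0,0,0.05],[0,0,0,0,0.05],[0,0,0,0,0.05],[0,0,0,0,0.05],[0,0,0,0,0.05]]]'; for i in 1 2; do python3 -m crank '[[[0,0,0,0,0.05],[0,0,0,0,0.05],[0,0,0,0,0.05],[0,0,0,0,0.05],[0,0,0,0,0.05],[0,0,0,0,0.05],[0,0,0,0,0.05],[0,0,0,0,0.05],[0,0,0,0,0.05],[0,0,0,0,0.05]]]'; done
python3 - <<'E'
from bench import get_image
from h import *
d=get_image("side");a=np.load("pics/side0.npz")["pixels"]
def cu(px):
    h=cv2.cvtColor(px,cv2.COLOR_RGB2HSV);m=cv2.inRange(h,(3,120,60),(14,255,255));m[:, :225]=0;m[:,262:]=0;m[:115]=0;m[165:]=0
    M=cv2.moments(m,True);return M["m10"]/M["m00"],M["m01"]/M["m00"],M["m00"]
print(cu(a),cu(d["pixels"]))
c=lambda p:cv2.resize(p[110:190,170:270,::-1],None,fx=4,fy=4)
cv2.imwrite("pics/s3.png",np.hstack([c(a),c(d["pixels"])]))
E
```

```text
time: 5.55
position: [0.5448, 0.204, 0.0653]
tool_rot: [-0.168, 3.135, 0.003]
ft_force: [-11.1, -3.8, 25.7]
grip_width: 0.474
grip_force: 12.5
time: 6.38
position: [0.5448, 0.204, 0.0653]
tool_rot: [-0.168, 3.135, 0.003]
ft_force: [-11.6, -3.8, 25.7]
grip_width: 0.475
grip_force: 12.5
time: 7.22
position: [0.5448, 0.204, 0.0653]
tool_rot: [-0.168, 3.135, 0.003]
ft_force: [-10.1, -3.5, 25.4]
grip_width: 0.477
grip_force: 12.5
(242.61165048543688, 138.62135922330097, 103.0) (242.74528301886792, 137.60377358490567, 106.0)
```

View pics/s3.png

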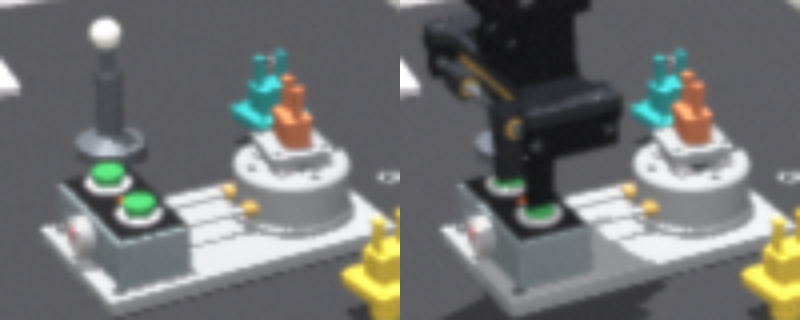

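Compared with the start, both caps are down under the fingertips (crop (505,185) and (540,212)). The electrode sits about 1 px higher, which matches a lift of about 3.5 mm, and there is a dark gap under the holder. I'll hand it in.

```bash
python3 -c "
from bench import job
print(job.close_job())"
```

```text
the job is handed in; nothing more can be done
None
```

I handed the job in with both of station_a's buttons held fully down at about 25 N in total; the side camera shows the holder lifted about 3.5 mm, so the chuck is open.

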